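# Put the stray umbrella handles back in stock

## Task

Four wooden umbrella handles lie stray on the bench: a hooked crook, a T-shaped derby, a straight grip and a ball knob. Put each away on the floor of the empty front compartment of the drawer whose rear compartment holds a handle of the same shape: the crook, the derby and the straight grip lying flat and lengthwise along the drawer (either end first), the knob standing on its foot. Leave the awl and the thread reel where they are.

Things in the scene. Friction and masses are not known exactly. Their poses are not given: they have to be found in the camera images.
- crook: Wooden crook handle, J-shaped, of 18 mm round bar, lying flat: 106 long, 64 wide, 18 high, 60 g. Origin: underside, centre of the 106 x 64 outline; x along its length to the bend (x = +53), z up. Straight leg along x at y = -23, from a brass collar (x = -53) to x = +21; short leg at y = +23 ends at x = -3, so the straight leg is free both sides at x = -25 to -5. All mm.
- derby: Wooden derby handle: round stem of 18 mm with an arched cross grip as thick at its end, a lopsided T, lying flat: 99 long, 88 wide, 18 high, 60 g. Origin: underside, about the centre of the outline; x along the stem from its brass collar (x = -50) to the cross grip (x = +49), z up. Stem along x at y = -10, free both sides for x = -50 to +10; cross grip y = -43 to +45. All mm.
- straight: Straight wooden grip: plain flat-sided bar with rounded edges, 26 mm wide, 22 mm high, lying flat, with a short brass collar of 20 mm at one end; 106 mm long in all, 55 g. Origin: underside, middle of its length; x along its length (collar at -x), y across, z up.
- knob: Wooden ball knob handle: ball of 44 mm on a brass collar (its foot) of 32 mm diameter, standing; 56 mm high, ball centre 34 mm above the underside, 50 g. Origin: centre of the foot's underside; z up.
- drawer_crook: Grey drawer, fixed, open on top, 258 long, 138 wide, 48 high, walls 5. A divider (40 high, at x = 64 to 68) parts an empty front compartment towards the robot (inside 128 x 128, floor 4 above the bench) from the rear one, where a second crook (J-shape) is kept. One of four alike but for the stock. Origin: underside, centre of the front compartment; x towards the rear, z up. All mm.
- drawer_derby: Grey drawer, fixed, open on top, 258 long, 138 wide, 48 high, walls 5. A divider (40 high, at x = 64 to 68) parts an empty front compartment towards the robot (inside 128 x 128, floor 4 above the bench) from the rear one, where a second derby (T-shape) is kept. One of four alike but for the stock. Origin: underside, centre of the front compartment; x towards the rear, z up. All mm.
- drawer_straight: Grey drawer, fixed, open on top, 258 long, 138 wide, 48 high, walls 5. A divider (40 high, at x = 64 to 68) parts an empty front compartment towards the robot (inside 128 x 128, floor 4 above the bench) from the rear one, where a second straight grip (plain bar) is kept. One of four alike but for the stock. Origin: underside, centre of the front compartment; x towards the rear, z up. All mm.
- drawer_knob: Grey drawer, fixed, open on top, 258 long, 138 wide, 48 high, walls 5. A divider (40 high, at x = 64 to 68) parts an empty front compartment towards the robot (inside 128 x 128, floor 4 above the bench) from the rear one, where a second ball knob (standing ball) is kept. One of four alike but for the stock. Origin: underside, centre of the front compartment; x towards the rear, z up. All mm.
- awl: An awl: flat-sided pale wooden handle (66 x 24 x 21 mm) with a steel spike, 128 mm long in all, lying among the handles. It stays where it is. Origin: underside, near the collar; x towards the spike, which ends at x = +68 mm; the handle's butt is at x = -60 mm.
- reel: A thread reel, 52 mm in diameter, 40 mm high, white flanges and dark thread, standing among the handles. It stays where it is. Origin: centre of its underside, z up.
Not all that is in view belongs to the job. Leave any green look-alike of the crook alone.

How it is judged:
By the outcome, as a careful person would: the job done as asked, in the order asked, and still so for the second after the job is handed in, with the robot touching nothing.
It also fails if it takes over 115 s, if anything falls off the work surface, if the arm or the gripper's body presses on something with over 40 N, if the wrist force passes 120 N, or if a joint passes its speed limit or range.

## Robot

A 6-joint arm with a two-finger parallel gripper is mounted at the origin on the work surface. World frame = base frame: x ahead of the robot, y to its left, z up, the work surface at z = 0. Lengths are in m, angles in rad, forces in N, time in s.
With the tool pointing down it reaches from about 0.35 to 0.85 m from the base axis. Payload 8.1 kg.
Tool frame: the origin (TCP) lies at the very end of the fingers, on their centre line; the grasp point (between the pads) lies 19 mm behind it; z points along the fingers, y is the line along which they close (so a half turn about z gives the same grasp; the last joint's range is limited). The gripper opens to 93 mm and grips with 3 to 60 N. Pads are 15 mm wide; open, the fingers measure 128 mm over their backs; the gripper's body (75 mm by 188 mm) begins 65 mm behind the grasp point.
Start: joints at [-0.085, 0.13, 1.488, -0, 1.523, -0.085], TCP at [0.6, 0, 0.219] pointing down, gripper open.
Joint ranges: [-2.96, 2.96], [-0.89, 2.26], [0.02, 2.5], [-1.34, 4.48], [0, 2.73], [-2.66, 2.66]. Speed limits (rad/s): [2.39, 2.39, 2.79, 3.14, 3.14, 3.14].

## Interface

Orientations are given as a rotation vector (axis times angle).
In Python, from plant import monitor, eyes, ticket gives the robot as it stands.
- The arm moves only by the tool arm_command, never from a script. Its argument "deltas" is a list that holds one entry, the list of rows, each a list of 6 numbers: the shift along the world's x, y, z in cm, then the turn, a rotation vector about the world's x, y, z in degrees. In form: [[[tx, ty, tz, rx, ry, rz], ...]]. A call has 1 to 12 rows; each row shifts and turns the commanded pose from where the row before left it; what a row does not reach is not made up. A row lasts 1/12 s, in which the tool goes at most 41.7 mm and 7.16 degrees, less where a joint would pass 70% of its speed; a pose out of reach is approached as far as the arm can. A call is refused whole if a number of a shift passes 4.17 or a number of a turn 7.16, either way. A call with a gripper value outside its range is refused whole. "gripper" is the opening, from -1 (shut) to 1 (fully open), set as the call begins (left out, the last holds). The fingers move at their own pace and stop on an object; "squeeze" is the grip in N (left out, the last holds). Time passes only in rows, so rows that do not move let the fingers close. It gives the time, the measured TCP pose, the force, the opening and the grip force at its end, in the units of the state.
- monitor.read_state(): the state, without advancing time (a new reading comes with each control period).
- eyes.read_camera(name): name is "scene" or "side" or "wrist"; returns the picture (420x560x3 uint8, blue, green, red); there is no depth.
- eyes.camera_model(name): a dict with "fx", "fy", "cx", "cy" (pixels), "rvec" (rotation vector, rad) and "tvec" (3), from world to camera coordinates, as OpenCV has them. Camera axes: x right, y down, z forward; pixel columns grow to the right and rows downward; lengths in m; the calibration is good to about 2 mm. A picture is of the moment at which its call begins: read the wrist's pose just before it. camera_model takes no time and is no camera call; for the wrist camera it gives the pose at the moment of the call.
- ticket.close_job(): hands the job in; it is judged then, once.
The state is a dict: "t": time; "q": joint angles; "dq": joint speeds; "joint_torque": joint torques, N m; "tool_pos": TCP position; "orientation": TCP orientation; "force": force on the tool from outside, world axes, zero at the start; "wrist_torque": the same for the moment, N m; "opening": finger opening in m; "gripper_force": force on a finger pad.
Only numpy, scipy, OpenCV 4.12 (cv2) and the standard library are available. Lean on these libraries where they do the work, as an engineer would, in place of code of your own. Each camera call takes 0.05 s, during which the arm holds its last target. There are 200 camera calls.

## Working session

There is one attempt and no reset: what is moved stays moved. The work goes in short steps, Python scripts to look and compute and a tool call to move; the robot and the scene stay as the last step left them, time stands still between calls to the robot, and variables do not carry over. Pictures are saved under pics/ and viewed, at most 14 in all, crops included, and the job is handed in when it is done.

Besides the shell and the picture viewer there is one more tool, called after "Emit:" as name(argument=value, ...) on one line, values as JSON. arm_command: Moves the arm, as the interface text tells. Its arguments: {"type":"object","properties":{"deltas":{"type":"array"},"gripper":{"type":"number"},"squeeze":{"type":"number"}},"required":["deltas"]}

```bash
mkdir -p pics
cat > h.py <<'E'
import numpy as np, cv2
from plant import monitor, eyes, ticket
def snap(n,f):
    m=eyes.camera_model(n); im=eyes.read_camera(n); cv2.imwrite('pics/'+f,im); return im,m
def ray(m,u,v,z):
    R=cv2.Rodrigues(np.array(m['rvec'],float))[0]; t=np.array(m['tvec'],float).ravel()
    c=-R.T@t; d=R.T@np.array([(u-m['cx'])/m['fx'],(v-m['cy'])/m['fy'],1.])
    return c+d*(z-c[2])/d[2]
def proj(m,p):
    return cv2.projectPoints(np.array(p,float).reshape(-1,3),np.array(m['rvec'],float),np.array(m['tvec'],float),np.array([[m['fx'],0,m['cx']],[0,m['fy'],m['cy']],[0,0,1.]]),None)[0].reshape(-1,2)
E
python3 - <<'E'
from h import *
for n in ('scene','side','wrist'):
    im,m=snap(n,n+'0.png'); print(n,{k:np.round(v,3).tolist() for k,v in m.items()})
    R=cv2.Rodrigues(np.array(m['rvec'],float))[0]; print(-R.T@np.array(m['tvec']).ravel())
E
```

```text
scene {'fx': 430.643, 'fy': 430.643, 'cx': 290.894, 'cy': 214.665, 'rvec': [1.803, 1.895, -0.657], 'tvec': [-0.07, -0.351, 1.41]}
[1.13634082 0.13645735 0.89794369]
side {'fx': 441.411, 'fy': 441.411, 'cx': 284.13, 'cy': 208.695, 'rvec': [2.183, -0.006, 0.03], 'tvec': [-0.443, 0.06, 1.04]}
[ 0.41759355 -0.82292425  0.65558771]
wrist {'fx': 301.603, 'fy': 301.603, 'cx': 273.898, 'cy': 213.833, 'rvec': [-2.883, -0.001, 0.002], 'tvec': [-0.598, -0.03, 0.39]}
[0.59891304 0.07137422 0.38387137]
```

View pics/scene0.png

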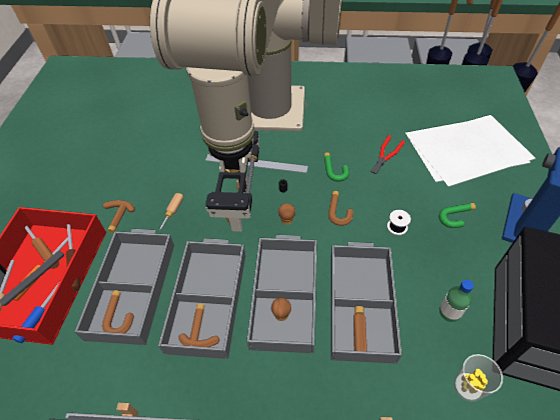

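View pics/side0.png

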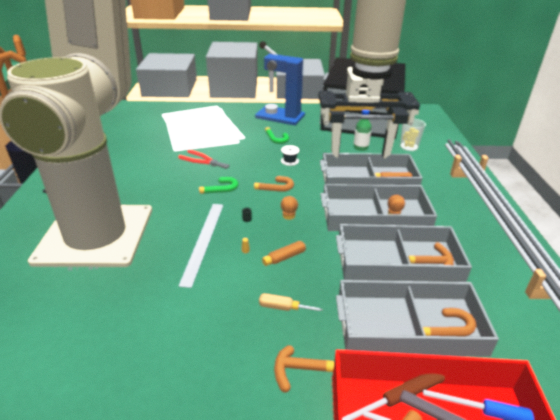

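View pics/wrist0.png

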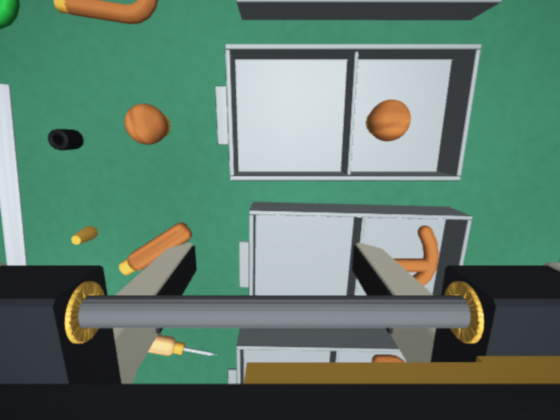

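Run:
```python
from h import *
for n in ('scene','side','wrist'):
    im=cv2.imread(f'pics/{n}0.png'); m=eyes.camera_model(n)
    h=cv2.cvtColor(im,cv2.COLOR_BGR2HSV)
    k=cv2.inRange(h,(4,110,80),(28,255,255)); 
    cs,_=cv2.findContours(k,cv2.RETR_EXTERNAL,cv2.CHAIN_APPROX_SIMPLE)
    print(n)
    for c in cs:
        a=cv2.contourArea(c)
        if a<40: continue
        (u,v),(w,l),an=cv2.minAreaRect(c); b=cv2.boxPoints(((u,v),(w,l),an))
        P=ray(m,u,v,.009)
        if P[0]>0.9 or abs(P[1])>.6: continue
        print(int(a),int(u),int(v),P[:2].round(3),'box',[ray(m,*q,.009)[:2].round(3).tolist() for q in b])
    g=cv2.inRange(h,(0,0,60),(179,45,190)); 
    cs,_=cv2.findContours(g,cv2.RETR_EXTERNAL,cv2.CHAIN_APPROX_SIMPLE)
    for c in cs:
        if cv2.contourArea(c)<2500: continue
        ap=cv2.approxPolyDP(cv2.convexHull(c),6,True)[:,0]
        print('grey',int(cv2.contourArea(c)),[ (q.tolist(),ray(m,*map(float,q),.048)[:2].round(3).tolist()) for q in ap] if len(ap)<9 else (len(ap),c.mean(0)))
```

```text
scene
261 477 378 [0.846 0.489] box [[0.842, 0.463], [0.819, 0.49], [0.849, 0.515], [0.872, 0.489]]
423 359 328 [0.751 0.258] box [[0.701, 0.245], [0.698, 0.27], [0.799, 0.27], [0.802, 0.247]]
484 194 329 [ 0.772 -0.099] box [[0.747, -0.16], [0.707, -0.095], [0.796, -0.04], [0.831, -0.104]]
301 281 309 [0.715 0.085] box [[0.689, 0.063], [0.687, 0.104], [0.74, 0.107], [0.742, 0.067]]
439 119 313 [ 0.744 -0.272] box [[0.783, -0.304], [0.684, -0.304], [0.703, -0.239], [0.799, -0.242]]
54 24 289 [ 0.696 -0.51 ] box [[0.72, -0.527], [0.664, -0.502], [0.671, -0.493], [0.726, -0.518]]
50 69 257 [ 0.603 -0.439] box [[0.581, -0.456], [0.58, -0.439], [0.625, -0.422], [0.626, -0.439]]
232 41 247 [ 0.581 -0.518] box [[0.563, -0.556], [0.542, -0.542], [0.598, -0.481], [0.618, -0.495]]
230 286 213 [0.443 0.082] box [[0.41, 0.06], [0.408, 0.1], [0.474, 0.103], [0.476, 0.064]]
336 113 211 [ 0.46  -0.374] box [[0.475, -0.426], [0.384, -0.391], [0.443, -0.321], [0.529, -0.357]]
72 174 206 [ 0.433 -0.217] box [[0.456, -0.244], [0.39, -0.209], [0.409, -0.19], [0.473, -0.226]]
288 340 207 [0.418 0.223] b
[... 4232 characters left out ...]
4, 0.119], [0.769, 0.089], [0.737, 0.054]]
1595 105 11 [0.414 0.201] box [[0.36, 0.212], [0.471, 0.212], [0.469, 0.191], [0.356, 0.191]]
grey 3211 [([559, 308], [0.956, -0.139]), ([559, 355], [0.973, -0.209]), ([486, 355], [0.877, -0.209]), ([498, 306], [0.879, -0.137])]
grey 4286 [([51, 307], [0.319, -0.139]), ([67, 382], [0.319, -0.253]), ([2, 381], [0.231, -0.252]), ([0, 307], [0.254, -0.139])]
grey 25747 (9, array([[340.0625, 279.4375]]))
grey 31184 [([480, 44], [0.805, 0.159]), ([459, 179], [0.805, 0.023]), ([230, 179], [0.549, 0.023]), ([226, 44], [0.55, 0.159])]
grey 2730 [([500, 0], [0.818, 0.197]), ([426, 19], [0.748, 0.181]), ([242, 18], [0.567, 0.182]), ([237, 1], [0.563, 0.196])]
```

Candidates, by scene pixel:
- **Crook:** the brown J at (340,207). I reject the green look-alikes at (336,168) and (458,215), and the stock crook in its drawer at (119,313).
- **Derby:** the T at (117,213), not the drawer stock at (197,329).
- **Straight grip:** the bar at side view (283,253). I reject the awl at (173,208), the brass stub at side view (245,245), and the drawer stock at (359,328).
- **Knob:** the ball at (286,213). I reject the black cap at (283,186), the reel at (399,221), and the drawer stock at (281,309).

Run:
```python
from h import *
S=cv2.imread('pics/scene0.png');D=cv2.imread('pics/side0.png')
a=cv2.resize(S[150:240,90:480],None,fx=2,fy=2,interpolation=3); b=cv2.resize(D[150:410,200:350],None,fx=1.45,fy=1.45,interpolation=3)
o=np.zeros((a.shape[0]+b.shape[0],780,3),np.uint8);o[:a.shape[0],:780]=a;o[a.shape[0]:,:b.shape[1]]=b
W=cv2.imread('pics/wrist0.png')[0:280,0:280];o[a.shape[0]:a.shape[0]+280,300:580]=W
cv2.imwrite('pics/crop1.png',o)
obj={'crook':(.415,.223,.009),'derby':(.465,-.375,.009),'straight':(.44,-.077,.011),'knob':(.446,.083,.034)}
lines=[]
for n,im in (('scene',S),('side',D),('wrist',cv2.imread('pics/wrist0.png'))):
    m=eyes.camera_model(n); k=cv2.inRange(cv2.cvtColor(im,cv2.COLOR_BGR2HSV),(4,110,80),(30,255,255))
    cs,_=cv2.findContours(k,cv2.RETR_EXTERNAL,cv2.CHAIN_APPROX_NONE)
    for name,(x,y,z) in obj.items():
        u=proj(m,(x,y,z))[0]; c=[c for c in cs if cv2.contourArea(c)>70 and np.linalg.norm(c[:,0].mean(0)-u)<25]
        if not c: continue
        c=max(c,key=cv2.contourArea)
        w=np.array([ray(m,float(p[0]),float(p[1]),z)[:2] for p in c[:,0]],np.float32)*1000
        r=cv2.minAreaRect(w); print(n,name,np.round(r[0],1),np.round(r[1],1),round(r[2],1),'x',w[:,0].min().round(),w[:,0].max().round(),'y',w[:,1].min().round(),w[:,1].max().round())
        if name=='knob':
            (uu,vv),rr=cv2.minEnclosingCircle(c); print('   circ',ray(m,uu,vv,.034).round(4),rr)
        if name in('crook','derby'):
            M=np.zeros(im.shape[:2],np.uint8);cv2.drawContours(M,[c],-1,255,-1)
            ys,xs=np.nonzero(M); P=np.array([ray(m,float(q),float(p),z)[:2] for q,p in zip(xs,ys)])*1000
            for x0 in range(int(P[:,0].min()),int(P[:,0].max()),10):
                q=P[(P[:,0]>=x0)&(P[:,0]<x0+10)]
                print('   x',x0+5,'y',q[:,1].min().round(),q[:,1].max().round(),len(q))
```

```text
scene crook [416.4 223.3] [ 60.4 112.3] 89.9 x 360.0 473.0 y 193.0 253.0
   x 365 y 201.0 218.0 17
   x 375 y 201.0 218.0 19
   x 385 y 198.0 215.0 20
   x 395 y 198.0 212.0 18
   x 405 y 198.0 212.0 15
   x 415 y 196.0 209.0 16
   x 425 y 193.0 253.0 35
   x 435 y 193.0 253.0 36
   x 445 y 193.0 253.0 40
   x 455 y 193.0 250.0 65
   x 465 y 198.0 247.0 54
   x 475 y 211.0 234.0 10
scene derby [ 463.9 -355.7] [108.5  74.7] 26.3 x 419.0 525.0 y -411.0 -323.0
   x 423 y -405.0 -345.0 45
   x 433 y -411.0 -332.0 83
   x 443 y -409.0 -323.0 67
   x 453 y -367.0 -324.0 40
   x 463 y -368.0 -348.0 24
   x 473 y -369.0 -349.0 24
   x 483 y -370.0 -350.0 24
   x 493 y -370.0 -351.0 24
   x 503 y -372.0 -352.0 24
   x 513 y -372.0 -353.0 24
   x 523 y -370.0 -355.0 15
scene knob [461.6  83.2] [64.7 38.6] 2.7 x 429.0 494.0 y 63.0 103.0
   circ [0.4628 0.0847 0.034 ] 10.249005317687988
side crook [415.7 223.5] [ 74.2 105.1] 88.3 x 363.0 469.0 y 186.0 260.0
   x 367 y 195.0 221.0 21
   x 377 y 195.0 221.0 18
   x 387 y 195.0 216.0 20
   x 397 y 191.0 216.0 24
   x 407 y 191.0 217.0 18
   x 417 y
[... 675 characters left out ...]
415.8 183. ] [ 71.4 101. ] 88.3 x 365.0 467.0 y 147.0 218.0
   circ [0.4155 0.1789 0.034 ] 19.163867950439453
wrist crook [415.  201.2] [ 21.1 111.3] 90.0 x 359.0 471.0 y 191.0 212.0
   x 364 y 200.0 212.0 99
   x 374 y 199.0 212.0 126
   x 384 y 197.0 212.0 140
   x 394 y 195.0 212.0 154
   x 404 y 194.0 212.0 170
   x 414 y 194.0 212.0 172
   x 424 y 192.0 210.0 171
   x 434 y 191.0 209.0 173
   x 444 y 191.0 211.0 180
   x 454 y 192.0 212.0 187
   x 464 y 195.0 212.0 122
   x 474 y 206.0 212.0 11
wrist straight [439.9 -76.6] [112.8  25.8] 32.3 x 390.0 491.0 y -112.0 -40.0
wrist knob [456.   82.1] [44.2 44.9] 42.4 x 432.0 482.0 y 62.0 103.0
   circ [0.4574 0.0832 0.034 ] 23.086891174316406
```

View pics/crop1.png

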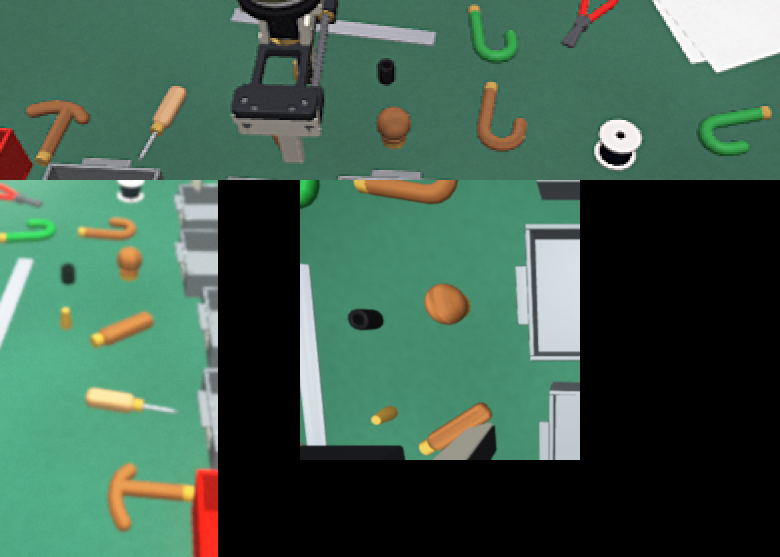

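The crop shows:
- The brown crook at scene (340,207), with collar at the far end and bend towards the camera.
- The brown derby at (117,213), with collar towards the drawers.
- The straight grip at wrist (154,249), yaw about 32°.
- The knob at wrist (145,123).

The green crooks, awl, reel, brass stub and black cap are separate. I start with the crook, gripping its leg at (0.399, 0.204).

Emit:
arm_command(deltas=[[[-1.68,1.7,-1,0,0,6.95],[-1.68,1.7,-1,0,0,6.95],[-1.68,1.7,-1,0,0,6.95],[-1.68,1.7,-1,0,0,6.95],[-1.68,1.7,-1,0,0,6.95],[-1.68,1.7,-1,0,0,6.95],[-1.68,1.7,-1,0,0,6.95],[-1.68,1.7,-1,0,0,6.95],[-1.68,1.7,-1,0,0,6.95],[-1.68,1.7,-1,0,0,6.95],[-1.68,1.7,-1,0,0,6.95],[-1.68,1.7,-1,0,0,6.95]]], gripper=-0.3)

```text
t: 1.15
tool_pos: [0.3973, 0.2046, 0.098]
orientation: [-0.172, -3.137, 0.0]
force: [0.8, 0.6, 0.3]
opening: 0.0327
gripper_force: 0.0
```

Run:
```python
from h import *
from scipy.spatial.transform import Rotation as R
s=monitor.read_state(); print({k:np.round(v,4).tolist() for k,v in s.items()}); r=R.from_rotvec(s['orientation']).as_matrix().round(3);print(r)
im,m=snap('wrist','w1.png')
# crook leg from wrist
k=cv2.inRange(cv2.cvtColor(im,cv2.COLOR_BGR2HSV),(4,110,80),(30,255,255))
cs,_=cv2.findContours(k,cv2.RETR_EXTERNAL,cv2.CHAIN_APPROX_NONE)
for c in cs:
    if cv2.contourArea(c)<800: continue
    M=np.zeros(k.shape,np.uint8);cv2.drawContours(M,[c],-1,255,-1)
    ys,xs=np.nonzero(M); P=np.array([ray(m,float(q),float(p),.009)[:2] for q,p in zip(xs,ys)])*1000
    print(xs.mean(),ys.mean(),P.min(0),P.max(0))
    if abs(P[:,1].mean()-215)<35:
        for x0 in range(355,480,8):
            q=P[(P[:,0]>=x0)&(P[:,0]<x0+3)]
            if len(q): print(x0+1.5,q[:,1].min().round(1),q[:,1].max().round(1))
S,_=snap('scene','s1.png')
D,_=snap('side','d1.png')
# red bin nearest points, in scene and side
```

```text
{'t': 1.15, 'q': [0.3607, -0.2018, 2.0373, 0.0, 1.3062, -1.1007], 'dq': [0.5807, -0.1371, 0.3482, 0.0006, -0.212, -0.8677], 'joint_torque': [-4.231, -35.2771, -47.2229, -0.0863, 0.6667, 1.7836], 'tool_pos': [0.3973, 0.2046, 0.098], 'orientation': [-0.1716, -3.1367, 0.0001], 'force': [0.7535, 0.5828, 0.3373], 'wrist_torque': [0.0384, -0.0746, 0.04], 'gripper_force': 0.0, 'opening': 0.0327}
[[-0.994  0.109 -0.   ]
 [ 0.109  0.994 -0.   ]
 [ 0.    -0.    -1.   ]]
304.51509186351706 371.583552055993 [528.78120005   3.29591603] [596.48983287 411.71491659]
277.94021505376344 238.17978494623657 [362.54835605 192.46041185] [471.56582096 227.49368628]
364.5 201.9 218.2
372.5 201.0 217.5
380.5 200.1 216.8
388.5 199.1 215.1
396.5 197.3 214.3
404.5 196.4 212.6
412.5 195.4 211.7
420.5 194.5 211.0
428.5 193.5 209.2
436.5 192.6 208.4
444.5 192.8 209.3
452.5 195.4 222.3
460.5 199.4 226.5
468.5 208.9 227.5
```

View pics/w1.png

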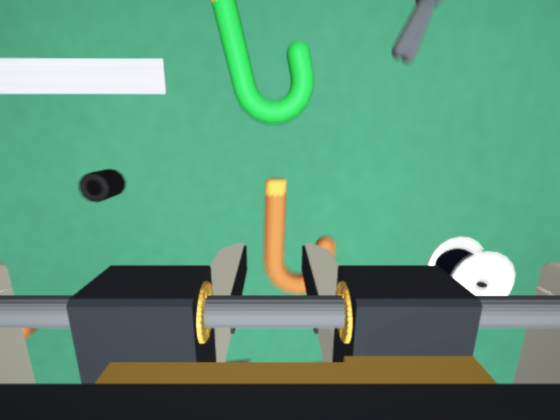

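Wrist view: the crook leg runs from collar (276,186) to bend (290,285), between the fingers. Its axis is at y≈0.205 at x=0.40, yaw about -7.5°. I go down now.

Emit:
arm_command(deltas=[[[0.1,0.1,-2,0,0,-1],[0,0,-2,0,0,0],[0,0,-2,0,0,0],[0,0,-1.5,0,0,0],[0,0,-1,0,0,0],[0,0,-0.6,0,0,0],[0,0,-0.4,0,0,0],[0,0,0,0,0,0],[0,0,0,0,0,0]]])

```text
t: 2.05
tool_pos: [0.4001, 0.2051, 0.0043]
orientation: [0.209, 3.134, 0.001]
force: [0.2, 0.6, 0.3]
opening: 0.0326
gripper_force: 0.0
```

Emit:
arm_command(deltas=[[[0,0,0,0,0,0],[0,0,0,0,0,0],[0,0,0,0,0,0],[0,0,0,0,0,0],[0,0,0,0,0,0],[0,0,0,0,0,0]]], gripper=-1, squeeze=25)

```text
t: 2.55
tool_pos: [0.4, 0.2052, 0.0043]
orientation: [0.208, 3.134, 0.001]
force: [-0.8, -1.0, 5.7]
opening: 0.0176
gripper_force: 24.9
```

Emit:
arm_command(deltas=[[[0,0,1,0,0,0],[0,0,2,0,0,0],[0,0,3,0,0,0],[0,0,3,0,0,0],[0.4,-1,2,0,0,0],[0.7,-2,0,0,0,1],[1.2,-3,0,0,0,1],[1.35,-3.2,0,0,0,1],[1.35,-3.2,0,0,0,1],[1.35,-3.2,0,0,0,1],[1.35,-3.2,0,0,0,1],[1.35,-3.2,0,0,0,1]]])

```text
t: 3.55
tool_pos: [0.4901, -0.0166, 0.1142]
orientation: [0.015, 3.141, 0.0]
force: [0.5, 0.8, -0.8]
opening: 0.0173
gripper_force: 24.9
```

Emit:
arm_command(deltas=[[[1.35,-3.2,0,0,0,0.5],[1.35,-3.2,0,0,0,0],[1.35,-3.2,0,0,0,0],[1.35,-3.2,0,0,0,0],[1.35,-3.2,0,0,0,0],[1.35,-3.2,0,0,0,0],[1.35,-3.2,0,0,0,0],[1,-3,0,0,0,0],[0.85,-1.8,-1,0,0,0],[0,-0.8,-1,0,0,0],[0,0,0,0,0,0]]])

```text
t: 4.47
tool_pos: [0.601, -0.2957, 0.0906]
orientation: [-0.006, -3.138, -0.003]
force: [-0.2, -0.0, -1.4]
opening: 0.0176
gripper_force: 24.9
```

Run:
```python
from h import *
a,_=snap('wrist','w2.png');b,_=snap('scene','s2.png');c,_=snap('side','d2.png')
cv2.imwrite('pics/c2.png',np.hstack([cv2.resize(b[180:400,20:270],None,fx=1.6,fy=1.6),cv2.resize(c[200:420,250:500],None,fx=1.6,fy=1.6)]))
# red bin outline at rim
for n,im in(('scene',b),('side',c)):
    k=cv2.inRange(im,(0,0,110),(60,60,255));cs,_=cv2.findContours(k,0,2)
    q=max(cs,key=cv2.contourArea);ap=cv2.approxPolyDP(cv2.convexHull(q),6,True)[:,0].astype(float);m=eyes.camera_model(n)
    print(n,[(p.tolist(),ray(m,*p,.05)[:2].round(3).tolist()) for p in ap])
```

```text
scene [([88.0, 229.0], [0.547, -0.397]), ([53.0, 342.0], [0.83, -0.371]), ([0.0, 337.0], [0.825, -0.484]), ([2.0, 306.0], [0.757, -0.513]), ([71.0, 225.0], [0.537, -0.443])]
side [([336.0, 355.0], [0.521, -0.373]), ([526.0, 362.0], [0.828, -0.387]), ([553.0, 419.0], [0.822, -0.483]), ([335.0, 419.0], [0.507, -0.481])]
```

View pics/c2.png

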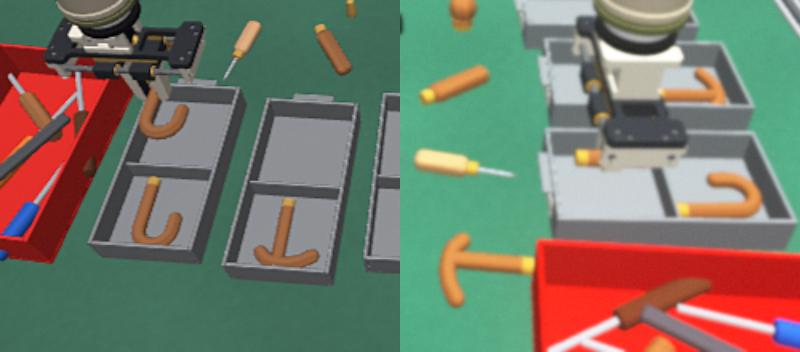

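The crop shows the crook held level, bend to the rear, over the front compartment of the crook drawer at crop (165,115). It sits 1.7 cm too close to the red bin side, so I correct that while lowering.

Emit:
arm_command(deltas=[[[0.1,0.9,0,0,0,0],[0.1,0.8,0,0,0,0],[0,0,-1.5,0,0,0],[0,0,-2,0,0,0],[0,0,-2,0,0,0],[0,0,-1.2,0,0,0],[0,0,-0.8,0,0,0],[0,0,-0.5,0,0,0],[0,0,-0.2,0,0,0],[0,0,0,0,0,0],[0,0,0,0,0,0]]])

```text
t: 5.53
tool_pos: [0.6056, -0.2784, 0.0126]
orientation: [0.003, 3.14, -0.001]
force: [1.6, 0.6, -0.8]
opening: 0.0173
gripper_force: 24.9
```

Emit:
arm_command(deltas=[[[0,0,0,0,0,0],[0,0,0,0,0,0],[0,0,0,0,0,0],[0,0,0,0,0,0]]], gripper=-0.35)

```text
t: 5.87
tool_pos: [0.6053, -0.2782, 0.0122]
orientation: [0.003, 3.141, -0.001]
force: [0.2, 1.0, -0.8]
opening: 0.0302
gripper_force: 0.0
```

Emit:
arm_command(deltas=[[[0,0,1,0,0,0],[0,0,2.5,0,0,0],[0,0,3.5,0,0,0],[0,0,3,0,0,0],[-1.8,-0.5,0,0,0,-0.8],[-2.6,-1.7,0,0,0,-1],[-2.6,-2,0,0,0,-1],[-2.6,-2,0,0,0,-1],[-2.4,-1.5,0,0,0,-1],[-1,-0.5,0,0,0,-0.8],[0,0,0,0,0,0]]])

```text
t: 6.78
tool_pos: [0.4732, -0.3614, 0.1125]
orientation: [0.162, 3.137, -0.001]
force: [-0.8, -0.0, 0.0]
opening: 0.0301
gripper_force: 0.0
```

Run:
```python
from h import *
s=monitor.read_state();print(s['tool_pos'],s['orientation'])
a,mw=snap('wrist','w3.png');b,ms=snap('scene','s3.png');c,md=snap('side','d3.png')
o=np.zeros((600,800,3),np.uint8)
o[:420,:560]=a; o[420:600,:260]=b[180:360,20:280]; o[420:600,280:530]=c[200:380,250:500]
cv2.imwrite('pics/c3.png',o)
k=cv2.inRange(cv2.cvtColor(a,cv2.COLOR_BGR2HSV),(4,110,80),(30,255,255))
cs,_=cv2.findContours(k,cv2.RETR_EXTERNAL,cv2.CHAIN_APPROX_NONE)
for cc in cs:
    if cv2.contourArea(cc)<800: continue
    M=np.zeros(k.shape,np.uint8);cv2.drawContours(M,[cc],-1,255,-1)
    ys,xs=np.nonzero(M); P=np.array([ray(mw,float(q),float(p),.009)[:2] for q,p in zip(xs,ys)])*1000
    print(xs.mean().round(),ys.mean().round(),P.min(0).round(),P.max(0).round())
    if P[:,0].min()<450 and P[:,1].mean()<-300:
        for x0 in range(415,535,8):
            q=P[(P[:,0]>=x0)&(P[:,0]<x0+3)]
            if len(q): print(x0+1.5,q[:,1].min().round(1),q[:,1].max().round(1))
for z in(.03,.05,.07,.09): print(z,ray(ms,102,212,z)[:2].round(3),ray(md,336,353,z)[:2].round(3))
```

```text
[ 0.47315743 -0.36143971  0.11245705] [ 1.62012777e-01  3.13729865e+00 -9.67137472e-04]
298.0 371.0 [ 613. -580.] [ 686. -147.]
270.0 194.0 [ 421. -410.] [ 523. -324.]
424.5 -394.3 -344.4
432.5 -409.0 -331.8
440.5 -409.9 -325.1
448.5 -364.8 -323.8
456.5 -365.7 -349.0
464.5 -366.6 -349.8
472.5 -367.4 -350.5
480.5 -368.2 -351.2
488.5 -369.2 -352.0
496.5 -370.1 -352.7
504.5 -370.0 -353.5
512.5 -371.8 -354.2
520.5 -371.5 -356.0
0.03 [ 0.478 -0.392] [ 0.525 -0.355]
0.05 [ 0.493 -0.379] [ 0.521 -0.37 ]
0.07 [ 0.508 -0.367] [ 0.518 -0.385]
0.09 [ 0.523 -0.355] [ 0.514 -0.4  ]
```

View pics/c3.png

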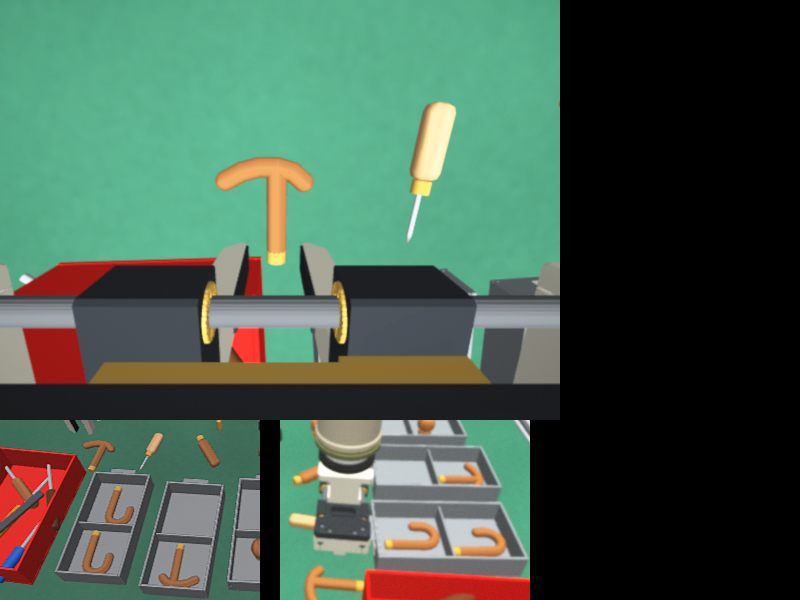

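View: the crook lies flat in its front compartment (scene crop (118,505)). The derby stem is centred between the fingers at (276,225), with the awl clear to the right. I take the derby.

Emit:
arm_command(deltas=[[[0.2,0.2,-2,0,0,0],[0,0,-2.5,0,0,0],[0,0,-2.5,0,0,0],[0,0,-1.8,0,0,0],[0,0,-1,0,0,0],[0,0,-0.6,0,0,0],[0,0,-0.4,0,0,0],[0,0,0,0,0,0],[0,0,0,0,0,0]]])

```text
t: 7.68
tool_pos: [0.4778, -0.3584, 0.0047]
orientation: [0.156, 3.136, -0.002]
force: [-0.2, 0.2, -0.3]
opening: 0.0303
gripper_force: 0.0
```

Emit:
arm_command(deltas=[[[0,0,0,0,0,0],[0,0,0,0,0,0],[0,0,0,0,0,0],[0,0,0,0,0,0],[0,0,0,0,0,0],[0,0,0,0,0,0]]], gripper=-1, squeeze=25)

```text
t: 8.18
tool_pos: [0.4776, -0.3587, 0.0048]
orientation: [0.156, 3.136, -0.002]
force: [-0.3, -0.3, 5.9]
opening: 0.0171
gripper_force: 25.0
```

Emit:
arm_command(deltas=[[[0,0,1,0,0,0],[0,0,2,0,0,0],[0,0,3,0,0,0],[0,0,3,0,0,0],[1,1,2,0,0,0.8],[1.6,2.5,0,0,0,1],[1.6,3,0,0,0,1],[1.6,3,0,0,0,1],[1.6,3,0,0,0,1],[1.6,3,0,0,0,1],[1.6,3,0,0,0,0],[1.6,3,0,0,0,0]]])

```text
t: 9.18
tool_pos: [0.5992, -0.1414, 0.1141]
orientation: [0.003, -3.141, -0.0]
force: [1.0, 0.0, 0.1]
opening: 0.0169
gripper_force: 25.0
```

Emit:
arm_command(deltas=[[[1.6,3,0,0,0,0],[1.6,2.5,-1,0,0,0],[1.1,1.5,-2,0,0,0],[0,0,-2,0,0,0],[0,0,-1,0,0,0],[0,0,0,0,0,0],[0,0,0,0,0,0]]])

```text
t: 9.77
tool_pos: [0.6409, -0.0734, 0.0533]
orientation: [0.002, -3.14, -0.0]
force: [0.7, -0.3, 0.4]
opening: 0.0173
gripper_force: 25.0
```

Emit:
arm_command(deltas=[[[0,0,-1.5,0,0,0],[0,0,-1.3,0,0,0],[0,0,-0.8,0,0,0],[0,0,-0.5,0,0,0],[0,0,-0.3,0,0,0],[0,0,0,0,0,0],[0,0,0,0,0,0]]])

```text
t: 10.35
tool_pos: [0.642, -0.0731, 0.0096]
orientation: [-0.003, 3.141, -0.0]
force: [0.5, 1.4, -0.3]
opening: 0.0172
gripper_force: 25.0
```

Emit:
arm_command(deltas=[[[0,0,0,0,0,0],[0,0,0,0,0,0],[0,0,0,0,0,0],[0,0,0,0,0,0]]], gripper=-0.35)

```text
t: 10.68
tool_pos: [0.6421, -0.073, 0.0098]
orientation: [-0.003, 3.141, -0.0]
force: [-0.3, -0.4, -0.7]
opening: 0.0298
gripper_force: 0.0
```

Emit:
arm_command(deltas=[[[0,0,1,0,0,0],[0,0,2.5,0,0,0],[0,0,3.5,0,0,0],[0,0,3,0,0,0],[-1.8,0,0,0,0,3],[-2.8,0,0,0,0,5],[-3.4,0,0,0,0,5],[-3.4,0,0,0,0,5.3],[-3.4,-0.1,0,0,0,5],[-3.4,-0.2,0,0,0,5],[-2,0,0,0,0,4],[0,0,0,0,0,0]]], gripper=-0.1)

```text
t: 11.68
tool_pos: [0.4366, -0.0758, 0.1097]
orientation: [0.882, -3.014, -0.001]
force: [-0.5, -0.3, 0.3]
opening: 0.0418
gripper_force: 0.0
```

Run:
```python
from h import *
s=monitor.read_state();print(s['tool_pos'],s['orientation'],s['q'][5])
a,mw=snap('wrist','w4.png');b,ms=snap('scene','s4.png');c,md=snap('side','d4.png')
o=np.zeros((600,800,3),np.uint8)
o[:420,:560]=a; o[420:600,:260]=b[180:360,60:320]; o[420:600,280:530]=c[150:330,250:500]
cv2.imwrite('pics/c4.png',o)
k=cv2.inRange(cv2.cvtColor(a,cv2.COLOR_BGR2HSV),(4,110,80),(30,255,255))
cs,_=cv2.findContours(k,cv2.RETR_EXTERNAL,cv2.CHAIN_APPROX_NONE)
for cc in cs:
    if cv2.contourArea(cc)<800: continue
    for z in(.011,.022):
        w=np.array([ray(mw,float(p[0]),float(p[1]),z)[:2] for p in cc[:,0]],np.float32)*1000
        r=cv2.minAreaRect(w);print(z,cc[:,0].mean(0).round(),np.round(r[0],1),np.round(r[1],1),round(r[2],1))
```

```text
[ 0.43663799 -0.0757755   0.10965891] [ 8.82041998e-01 -3.01379243e+00 -6.75004953e-04] -2.4274301380437127
0.011 [317. 372.] [552.1  55.9] [ 33.9 427.1] 32.6
0.022 [317. 372.] [544.8  48.9] [ 32.5 409.4] 32.6
0.011 [270. 218.] [442.9 -74.5] [107.2  25.4] 32.6
0.022 [270. 218.] [440.2 -76.1] [102.8  24.3] 32.6
```

View pics/c4.png

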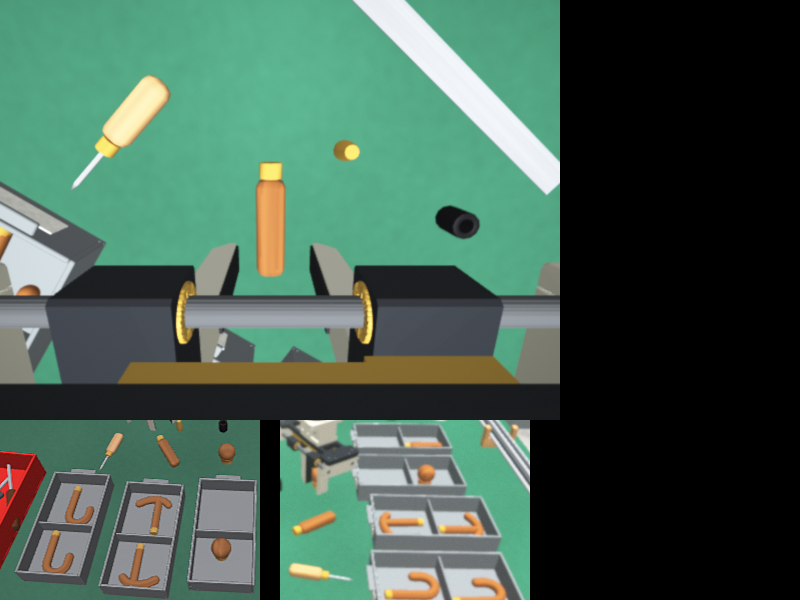

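View: the crook and derby both lie flat in the right front compartments (scene crops (78,507) and (153,512)). The straight grip is centred between the fingers at (271,218), 32.6°, matching the tool. I descend.

Emit:
arm_command(deltas=[[[0.4,0.1,-2,0,0,0],[0,0,-2.5,0,0,0],[0,0,-2.5,0,0,0],[0,0,-1.6,0,0,0],[0,0,-0.9,0,0,0],[0,0,-0.6,0,0,0],[0,0,-0.4,0,0,0],[0,0,0,0,0,0],[0,0,0,0,0,0]]])

```text
t: 12.58
tool_pos: [0.4448, -0.0752, 0.0055]
orientation: [-0.876, 3.016, -0.001]
force: [0.2, -0.4, 0.7]
opening: 0.0417
gripper_force: 0.0
```

Emit:
arm_command(deltas=[[[0,0,0,0,0,0],[0,0,0,0,0,0],[0,0,0,0,0,0],[0,0,0,0,0,0],[0,0,0,0,0,0],[0,0,0,0,0,0]]], gripper=-1, squeeze=25)

```text
t: 13.08
tool_pos: [0.4445, -0.0751, 0.0054]
orientation: [-0.876, 3.016, -0.001]
force: [-1.4, 0.2, 4.9]
opening: 0.0258
gripper_force: 25.0
```

Emit:
arm_command(deltas=[[[0,0,1,0,0,0],[0,0,2,0,0,0],[0,0,3,0,0,0],[0,0,3,0,0,0],[1,1,2,0,0,-2],[1.8,2.6,0,0,0,-4],[1.8,3.3,0,0,0,-4],[1.8,3.3,0,0,0,-4],[1.8,3.3,0,0,0,-4],[1.8,3.3,0,0,0,-4],[1.8,3.3,0,0,0,-4],[1.8,3.3,0,0,0,-4]]])

```text
t: 14.08
tool_pos: [0.5803, 0.1608, 0.115]
orientation: [0.061, -3.141, 0.0]
force: [0.1, 0.3, 0.7]
opening: 0.0259
gripper_force: 25.0
```

Emit:
arm_command(deltas=[[[1.8,3.3,0,0,0,-2.4],[1.8,3.3,0,0,0,0],[1.2,2.5,-1,0,0,0],[0.5,1.5,-2,0,0,0],[0,0,-2,0,0,0],[0,0,-1,0,0,0],[0,0,0,0,0,0],[0,0,0,0,0,0]]])

```text
t: 14.75
tool_pos: [0.6322, 0.2642, 0.0542]
orientation: [-0.001, -3.14, 0.001]
force: [0.5, 0.3, 0.6]
opening: 0.026
gripper_force: 25.0
```

Emit:
arm_command(deltas=[[[0,0,-1.5,0,0,0],[0,0,-1.3,0,0,0],[0,0,-0.8,0,0,0],[0,0,-0.5,0,0,0],[0,0,-0.3,0,0,0],[0,0,0,0,0,0],[0,0,0,0,0,0]]])

```text
t: 15.33
tool_pos: [0.633, 0.265, 0.0107]
orientation: [0.0, 3.141, 0.0]
force: [-0.1, 0.5, 0.1]
opening: 0.0257
gripper_force: 25.0
```

Emit:
arm_command(deltas=[[[0,0,0,0,0,0],[0,0,0,0,0,0],[0,0,0,0,0,0],[0,0,0,0,0,0]]], gripper=-0.1)

```text
t: 15.67
tool_pos: [0.6331, 0.2651, 0.0109]
orientation: [-0.0, 3.141, 0.0]
force: [-0.3, -0.2, 0.5]
opening: 0.0418
gripper_force: 0.0
```

Emit:
arm_command(deltas=[[[0,0,1,0,0,0],[0,0,2.5,0,0,0],[0,0,3.5,0,0,0],[0,0,4,0,0,0],[-1.5,-1.5,1,0,0,0],[-2.6,-2.8,0,0,0,0],[-2.9,-3,0,0,0,0],[-2.9,-3,0,0,0,0],[-2.9,-3,0,0,0,0],[-2.6,-2.9,0,0,0,0],[-2,-2,0,0,0,0],[0,0,0,0,0,0]]], gripper=0.5)

```text
t: 16.67
tool_pos: [0.4557, 0.0804, 0.1306]
orientation: [-0.003, -3.14, 0.002]
force: [-0.7, 0.6, -0.1]
opening: 0.0699
gripper_force: 0.0
```

Run:
```python
from h import *
s=monitor.read_state();print(s['tool_pos'],s['orientation'],s['opening'])
a,mw=snap('wrist','w5.png');b,ms=snap('scene','s5.png');c,md=snap('side','d5.png')
o=np.zeros((600,800,3),np.uint8)
o[:420,:560]=a; o[420:600,:300]=b[180:360,180:480]; o[420:600,310:560]=c[120:300,220:470]
cv2.imwrite('pics/c5.png',o)
k=cv2.inRange(cv2.cvtColor(a,cv2.COLOR_BGR2HSV),(4,110,80),(22,255,255))
cs,_=cv2.findContours(k,cv2.RETR_EXTERNAL,cv2.CHAIN_APPROX_NONE)
for cc in cs:
    if cv2.contourArea(cc)<500: continue
    q=cc[:,0]; (u,v),r=cv2.minEnclosingCircle(cc)
    print(q.min(0),q.max(0),cv2.contourArea(cc),(u,v),r,ray(mw,u,v,.034).round(4))
    # top-of-box circle: width based
    e=cv2.fitEllipse(cc);print(e)
k=cv2.inRange(cv2.cvtColor(c,cv2.COLOR_BGR2HSV),(4,110,80),(30,255,255))
cs,_=cv2.findContours(k,0,1)
for cc in cs:
    q=cc[:,0]
    if 270<q[:,0].mean()<310 and 190<q[:,1].mean()<225:
        M=[(v,q[q[:,1]==v][:,0].min(),q[q[:,1]==v][:,0].max()) for v in range(q[:,1].min(),q[:,1].max()+1)];print(M)
```

```text
[0.45573384 0.08036075 0.13064205] [-2.91764424e-03 -3.14003520e+00  1.97909346e-03] 0.06989217536098812
[187 356] [559 383] 8346.5 (373.0, 371.5) 186.35528564453125 [0.6239 0.1841 0.034 ]
((478.08489990234375, 370.0763244628906), (26.02618408203125, 688.2620239257812), 89.2142333984375)
[403 281] [433 343] 882.5 (419.5, 312.0) 31.89445686340332 [0.5537 0.224  0.034 ]
((418.1381530761719, 312.3652038574219), (28.45535659790039, 60.78265380859375), 169.61700439453125)
[115 281] [145 343] 890.5 (128.5, 312.0) 31.89445686340332 [ 0.5536 -0.0627  0.034 ]
((129.89337158203125, 312.49163818359375), (28.612533569335938, 60.95999526977539), 10.556063652038574)
[252 194] [299 240] 1708.5 (275.75531005859375, 217.08155822753906) 23.84644889831543 [0.4567 0.0825 0.034 ]
((275.7021789550781, 216.99679565429688), (46.50819396972656, 46.809242248535156), 71.17386627197266)
[(196, np.int32(288), np.int32(289)), (197, np.int32(285), np.int32(292)), (198, np.int32(284), np.int32(294)), (199, np.int32(283), np.int32(294)), (200, np.int32(282), np.int32(295)), (201, np.int32(282), np.int32(296)), (202, np.int32(282), np.int32(296)), (203, np.int32(281), np.int32(296)), (204, np.int32(281), np.int32(296)), (205, np.int32(282), np.int32(296)), (206, np.int32(282), np.int32(296)), (207, np.int32(282), np.int32(296)), (208, np.int32(282), np.int32(295)), (209, np.int32(283), np.int32(295)), (210, np.int32(283), np.int32(294)), (211, np.int32(283), np.int32(294)), (212, np.int32(283), np.int32(294)), (213, np.int32(283), np.int32(294)), (214, np.int32(283), np.int32(294)), (215, np.int32(284), np.int32(294)), (216, np.int32(284), np.int32(293)), (217, np.int32(284), np.int32(293)), (218, np.int32(286), np.int32(291))]
```

View pics/c5.png

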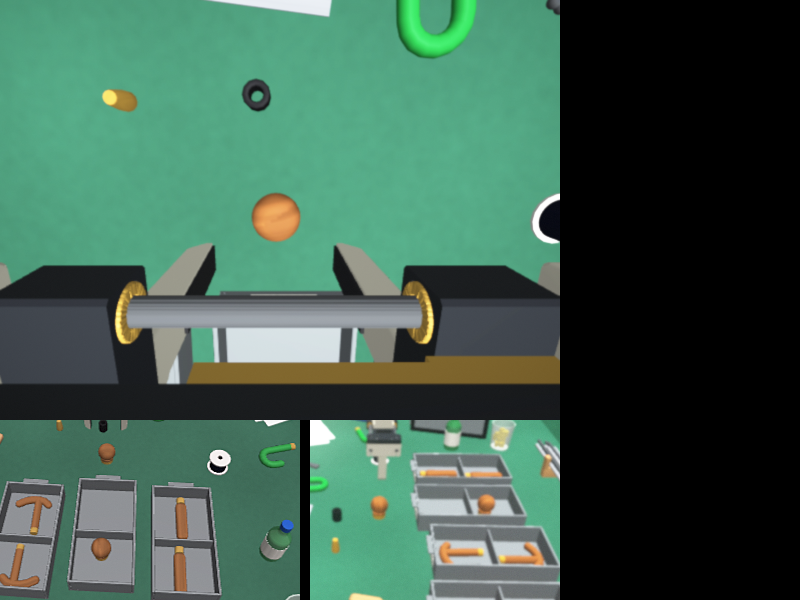

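View: the straight grip lies lengthwise in its compartment (scene crop (181,518)). The knob ball is at (276,217), giving (0.457, 0.083). I grasp its equator.

Emit:
arm_command(deltas=[[[0.1,0.2,-2,0,0,0],[0,0,-2.5,0,0,0],[0,0,-2.5,0,0,0],[0,0,-2,0,0,0],[0,0,-1.2,0,0,0],[0,0,-0.8,0,0,0],[0,0,-0.5,0,0,0],[0,0,0,0,0,0],[0,0,0,0,0,0]]])

```text
t: 17.57
tool_pos: [0.4608, 0.0855, 0.0162]
orientation: [-0.001, 3.141, 0.0]
force: [-0.5, 0.9, 1.0]
opening: 0.0697
gripper_force: 0.0
```

Emit:
arm_command(deltas=[[[0,0,0,0,0,0],[0,0,0,0,0,0],[0,0,0,0,0,0],[0,0,0,0,0,0],[0,0,0,0,0,0],[0,0,0,0,0,0]]], gripper=-1, squeeze=20)

```text
t: 18.07
tool_pos: [0.4605, 0.085, 0.0162]
orientation: [0.0, 3.141, -0.0]
force: [-0.6, -1.0, 4.0]
opening: 0.0428
gripper_force: 20.0
```

Emit:
arm_command(deltas=[[[0,0,0.5,0,0,0],[0,0,1,0,0,0],[0,0,2,0,0,0],[0,0,2,0,0,0],[0.4,0,1.5,0,0,0],[1,0.1,0.7,0,0,0],[1.6,0.1,0,0,0,0],[2,0.1,0,0,0,0],[2.2,0.1,0,0,0,0],[2.2,0.1,0,0,0,0],[2,0.1,0,0,0,0],[1.6,0,0,0,0,0]]])

```text
t: 19.07
tool_pos: [0.5914, 0.0913, 0.0934]
orientation: [0.0, 3.141, 0.0]
force: [0.1, -0.2, -0.6]
opening: 0.0429
gripper_force: 20.0
```

Emit:
arm_command(deltas=[[[1.4,0,0,0,0,0],[1,0,0,0,0,0],[0.5,0,0,0,0,0],[0,0,0,0,0,0],[0,0,0,0,0,0]]])

```text
t: 19.48
tool_pos: [0.6187, 0.0912, 0.0928]
orientation: [-0.0, -3.141, -0.0]
force: [0.1, -0.2, -0.6]
opening: 0.0432
gripper_force: 20.0
```

Run:
```python
from h import *
b,ms=snap('scene','s6.png');c,md=snap('side','d6.png')
cv2.imwrite('pics/c6.png',np.hstack([cv2.resize(b[170:370,220:340],None,fx=2.8,fy=2.8),cv2.resize(c[100:300,280:440],None,fx=2.8,fy=2.8)]))
```

```text
(no output)
```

View pics/c6.png

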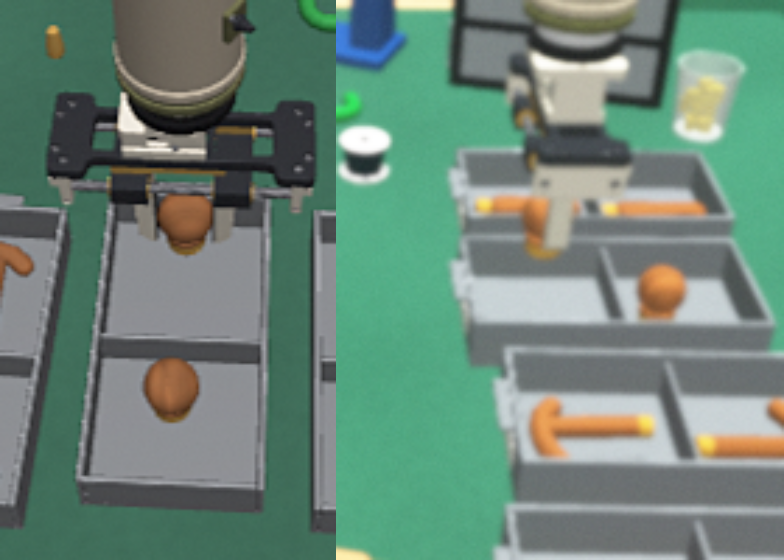

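The knob is held upright (side crop (540,225), collar level). I lower it.

Emit:
arm_command(deltas=[[[0,0,-1,0,0,0],[0,0,-1.6,0,0,0],[0,0,-1.6,0,0,0],[0,0,-1.2,0,0,0],[0,0,-0.8,0,0,0],[0,0,-0.5,0,0,0],[0,0,-0.3,0,0,0],[0,0,-0.1,0,0,0],[0,0,-0.1,0,0,0],[0,0,0,0,0,0],[0,0,0,0,0,0]]])

```text
t: 20.5
tool_pos: [0.6196, 0.0912, 0.0214]
orientation: [0.0, 3.14, 0.0]
force: [-0.3, -0.5, -0.9]
opening: 0.0431
gripper_force: 20.0
```

Emit:
arm_command(deltas=[[[0,0,-0.05,0,0,0],[0,0,0,0,0,0],[0,0,0,0,0,0],[0,0,0,0,0,0]]])

```text
t: 20.83
tool_pos: [0.6191, 0.0912, 0.0202]
orientation: [-0.0, 3.141, 0.0]
force: [0.3, -0.3, -0.6]
opening: 0.0426
gripper_force: 20.0
```

Emit:
arm_command(deltas=[[[0,0,0,0,0,0],[0,0,0,0,0,0],[0,0,0,0,0,0],[0,0,0,0,0,0],[0,0,0,0,0,0]]], gripper=0.4)

```text
t: 21.25
tool_pos: [0.6191, 0.0911, 0.0202]
orientation: [-0.0, 3.142, -0.0]
force: [-0.4, -0.0, 0.4]
opening: 0.0644
gripper_force: 0.0
```

Emit:
arm_command(deltas=[[[0,0,0.5,0,0,0],[0,0,1,0,0,0],[0,0,2,0,0,0],[0,0,3,0,0,0],[0,0,3,0,0,0],[-1,0,3,0,0,0],[-3,0,2,0,0,0],[-3,0,0,0,0,0],[-3,0,0,0,0,0],[-3,0,0,0,0,0],[-2,0,0,0,0,0],[0,0,0,0,0,0]]])

```text
t: 22.25
tool_pos: [0.4662, 0.0914, 0.1659]
orientation: [0.001, -3.141, -0.0]
force: [0.8, -0.2, -0.1]
opening: 0.0649
gripper_force: 0.0
```

Run:
```python
from h import *
b,ms=snap('scene','s7.png');c,md=snap('side','d7.png')
o=np.zeros((600,800,3),np.uint8)
o[:364,:]=cv2.resize(b[190:372,80:480],None,fx=2,fy=2); o[364:600,:320]=c[140:376,200:520]
cv2.imwrite('pics/c7.png',o); print(monitor.read_state()['tool_pos'])
```

```text
[0.46933805 0.09123734 0.16649786]
```

View pics/c7.png

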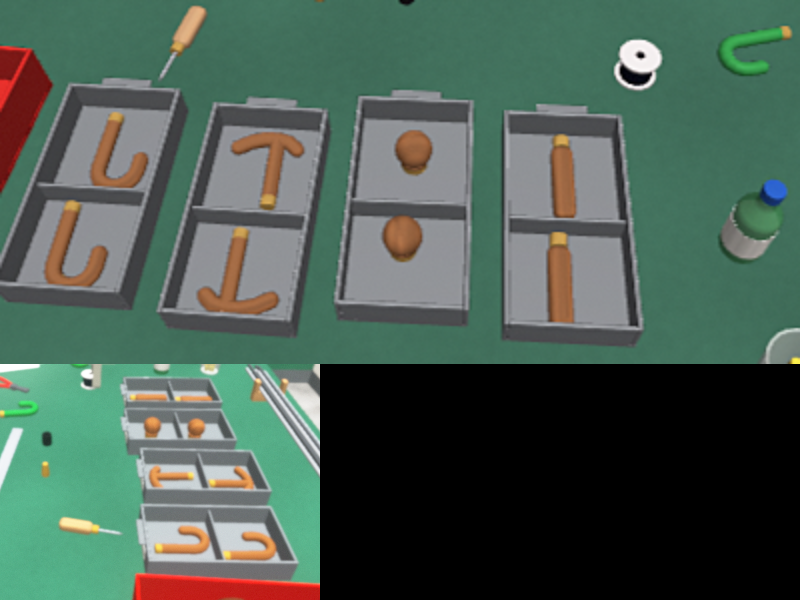

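All four handles lie or stand in the correct front compartments: crook (118,150), derby (268,165), knob upright (413,150) and straight grip (563,175). The awl and reel have not moved, and the gripper is clear.

```bash
python3 -c "
from plant import ticket
print(ticket.close_job())"
```

```text
the job is handed in; nothing more can be done
None
```

The crook, derby, straight grip and knob are each put away in the front compartment of the matching drawer, the awl and reel were left where they were, and the job is handed in at about 22 s of arm time.

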